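Set a sensor gap with the knurled thumbwheel and teach it in

TASK

With the gripper's fingertips, roll the knurled thumbwheel on the sensor slide until the steel flag has closed its gap to the gauge mark, that is, its yellow pointer is in line with the middle of the red mark beside the orange-faced sensor; move the flag by the wheel only, and never run it into the sensor. When the gap is right, press the blue teach button fully in and let it come back out. Pick nothing up, and leave the red button and the loose parts on the bench alone.

Things in the scene. Friction and masses are not known exactly. Their poses are not given: they have to be found in the camera images.
- wheel_axle (a point): Centre of the thumbwheel: dark steel with bright knurling, 80 mm in diameter, 26 mm wide, standing upright between two blue cheeks on the slide. The point is fixed in the slide: x along the axle, y along the slide from the wheel to the sensor, z up. It is 50 mm above the bench; the top of the rim is 90 mm above the bench, 14 mm above the cheeks.
- slide: The slide: aluminium bed 110 (x) x 300 (y) x 12 mm, bolted down; origin under its middle, rail along y, +y towards the sensor. The wheel's axle is 95 mm from the origin towards -y. The two blue cheeks beside the wheel are 51 mm over their outsides (x), 92 mm long (y), their tops 76 mm above the bench.
- wheel (a joint): Turn of the wheel in rad, 0 at the start; grows as the top of the rim rolls towards the sensor (+y). Geared to the flag: 1 rad (40 mm of rim) moves it 12 mm, the same way as the top of the rim. Stays where left; can be rolled back. 1 to 2 N along the rim turns it, by friction under a fingertip pressed down with 4 to 10 N. Flag end stops: 6 mm back, 72 mm ahead.
- flag: Carriage and flag on the rail: grey block 46 x 44 x 22 mm with an upright steel plate, 44 mm wide, 4 mm thick, its top 74 mm above the bench, and the yellow pointer. Origin at bench height under the plate's sensor-side face; y towards the sensor. At the start 115 mm ahead (+y) of the axle. Not to be touched.
- pointer (a point): Tip of the yellow pointer, a bar 3 mm thick (along y) and 22 mm long standing out to +x from the flag; the point is on its top, in the middle of its thickness, 68 mm above the bench. Moves with the flag.
- sensor: The sensor: brass barrel 26 mm in diameter lying along y in a dark bracket fixed on the slide, its orange face looking to -y, to the flag. Origin under the face, on top of the slide's bed (12 mm above the bench); same axes as the slide. Its place along the slide differs each time. The flag's plate meets its face when the pointer is 12 mm past the mark.
- gauge_mark (a point): Middle of the red gauge mark: a red line 5 mm wide (along y) across a white strip 14 mm wide that runs along y beside the gap on the sensor's bracket, 68 mm above the bench. y towards the sensor. At the start the pointer is about 18 to 38 mm short of it (-y). With the pointer in line the gap is 12 mm.
- teach (a joint): Travel of the blue teach button in m: 0 out, 0.006 fully in; a spring brings it back. Fully in takes 5 N.
- teach_top (a point): Middle of the top of the blue teach button (28 mm in diameter) standing upright on the bench in a round black housing, the only blue button; pressed straight down. It and the red button may have changed places.
- reset (a joint): Travel of the red reset button in m, 0 out. Same size as the blue one. Not to be pressed.
- reset_top (a point): Middle of the top of the red reset button.
- driver_grip (a point): Loose screwdriver with a red handle, lying; on its handle. Leave alone.
- relay_mid (a point): Loose black relay, 28 x 50 x 32 mm; its middle. Leave alone.
- terminal_mid (a point): Loose grey terminal block with orange and blue dots, 44 x 50 x 40 mm; its middle. Leave alone.
- locknut_mid (a point): Loose brass lock nut, a ring 42 mm across and 9 mm high; just above its middle. Leave alone.
- jar_mid (a point): Loose jar with a yellow cap, 60 mm in diameter, 85 mm high; 15 mm above its foot. Leave alone.
- wrench_grip (a point): Loose steel wrench, lying; on its handle. Leave alone.
- spare_mid (a point): Loose spare sensor, a steel barrel with an orange end, 31 mm in diameter, standing 66 mm high; 15 mm above its foot. Leave alone.
There are look-alikes about, which are no part of the job. Leave any turquoise look-alike of the part that bears teach alone.

How it is judged (in metres and radians):
On the way, in this order (a step that is already met when the one before it is completed fails the run):
1. the pointer stands in line with the red gauge mark (within 2.5 mm) (y of pointer in the frame of gauge_mark between -0.0025 and 0.0025 m and value of joint teach below 0.002 m), for 0.3 s.
2. the blue teach button is pressed in with the pointer at the mark (y of pointer in the frame of gauge_mark between -0.0025 and 0.0025 m and value of joint teach above 0.0045 m), for 0.05 s.
At the end, for the whole second after the job is handed in: The pointer's middle stands within 2.5 mm of the middle of the red mark (inside the red line), the flag at rest, both buttons out (y of pointer in the frame of gauge_mark between -0.0025 and 0.0025 m and value of joint each of teach, reset below 0.0015 m and linear speed of flag below 0.002 m/s); the robot touches nothing.
It fails at once if the flag is pushed directly instead of by the wheel (contact force between any of the arm, the fingers and flag above 1 N).
It fails at once if the flag runs into the sensor (y of pointer in the frame of gauge_mark above 0.0115 m).
It fails at once if the teach button is pressed while the gap is wrong (not (y of pointer in the frame of gauge_mark between -0.0035 and 0.0035 m) and value of joint teach above 0.003 m).
It fails at once if the red button is pressed (value of joint reset above 0.002 m).
It fails at once if a loose part on the bench is picked up or knocked out of place (moved 20 mm) (distance of any of driver_grip, relay_mid, terminal_mid, locknut_mid, jar_mid, wrench_grip, spare_mid from where it was at the start of the episode above 0.02 m).
It also fails if it takes over 58 s, if anything falls off the work surface, if the arm or the gripper's body presses on something with over 40 N, if the wrist force passes 120 N, or if a joint passes its speed limit or range.

ROBOT

A 6-joint arm with a two-finger parallel gripper is mounted at the origin on the work surface. World frame = base frame: x ahead of the robot, y to its left, z up, the work surface at z = 0. Lengths are in mm, angles in rad, forces in N, time in s.
With the tool pointing down it reaches from about 250 to 725 mm from the base axis. Payload 9.7 kg.
Tool frame: the origin (TCP) lies at the very end of the fingers, on their centre line; the grasp point (between the pads) lies 19 mm behind it; z points along the fingers, y is the line along which they close (so a half turn about z gives the same grasp; the last joint's range is limited). The gripper opens to 85 mm and grips with 20 to 120 N. Pads are 22 mm wide; open, the fingers measure 114 mm over their backs; the gripper's body (76 mm by 85 mm) begins 54 mm behind the grasp point. The pads swing forward as they close: fully open they stand 13 mm farther back than shut.
Start: joints at [-1.136, 0.087, 0.176, 1.66, 0, 1.571], TCP at [231.673, -498.823, 231.284] pointing down, gripper open.
Joint ranges: [-3.13, 3.13], [-0.85, 1.81], [-1.15, 1.24], [-2.2, 2.28], [-1.44, 1.52], [-3.14, 3.14]. Speed limits (rad/s): [2.22, 2.22, 2.57, 3.14, 3.14, 3.14].

INTERFACE

Orientations are given as a rotation vector (axis times angle).
In Python, from station import sensors, read_camera, calibration, sign_off gives the robot as it stands. The module is installed in compiled form; this text tells all that it offers.
- The arm moves only by the shell command python3 -m jog 'ROWS' [FORCE]. ROWS is JSON, a list of rows, each a list of 7 numbers: the shift along the tool's x, y, z in m, then the turn, a rotation vector about the tool's x, y, z in degrees, then the closure, from 0 (fully open) to 1 (shut). In form: [[tx, ty, tz, ax, ay, az, gripper], ...]. A call has 1 to 5 rows; each row shifts and turns the commanded pose from where the row before left it, along the tool's axes as they then stand; what a row does not reach is not made up. A row lasts 1/12 s, in which the tool goes at most 41.7 mm and 7.16 degrees, less where a joint would pass 70% of its speed; a pose out of reach is approached as far as the arm can. A call with a gripper value outside its range is refused whole. The fingers move at their own pace and stop on an object; FORCE is the grip in N (left out, the last holds). Time passes only in rows, so rows that do not move let the fingers close. It gives the time, the measured TCP pose, the force, the opening and the grip force at its end, in the units of the state.
- sensors.get_obs(): the state, without advancing time (a new reading comes with each control period).
- read_camera(name): name is "scene" or "side" or "wrist"; returns (picture, depth): 480x640x3 uint8, red, green, blue; 480x640 float32, mm along the optical axis (not along the pixel's ray), 0 where there is no reading.
- calibration(name): a dict with "vertical_fov" (degrees; the focal length in pixels is half the picture's height over the tangent of half this angle, whatever the lens; pixels are square), "cx", "cy" (the principal point, pixels), "R" (3x3) and "t" (3): a world point X has camera coordinates R X + t. Camera axes: x right, y down, z forward; pixel columns grow to the right and rows downward; lengths in mm; the calibration is good to about 2 mm. A picture is of the moment at which its call begins: read the wrist's pose just before it. calibration takes no time and is no camera call; for the wrist camera it gives the pose at the moment of the call.
- sign_off(): hands the job in; it is judged then, once.
The state is a dict: "time": time; "qpos": joint angles; "qvel": joint speeds; "joint_efforts": joint torques, N m; "tcp_pos": TCP position; "ee_rot": TCP orientation; "force": force on the tool from outside, world axes, zero at the start; "torque": the same for the moment, N m; "gripper_width": finger opening in mm; "grasp_force": force on a finger pad.
Only numpy, scipy, OpenCV 4.12 (cv2) and the standard library are available. Lean on these libraries where they do the work, as an engineer would, in place of code of your own. Each camera call takes 0.05 s, during which the arm holds its last target. There are 200 camera calls.

## Working session

There is one attempt and no reset: what is moved stays moved. The work goes in short steps, Python scripts to look and compute and a shell command to move; the robot and the scene stay as the last step left them, time stands still between calls to the robot, and variables do not carry over. Pictures are saved under pics/ and viewed, at most 10 in all, crops included, and the job is handed in when it is done.

```bash
mkdir -p pics; cat > h.py <<'E'
import numpy as np, cv2
from station import sensors, read_camera, calibration
def snap(n,f):
    c=calibration(n); p,d=read_camera(n)
    cv2.imwrite(f'pics/{f}.png',p[:,:,::-1]); np.savez(f'{f}.npz',p=p,d=d,R=c['R'],t=c['t'],k=[c['vertical_fov'],c['cx'],c['cy']])
def load(f): return np.load(f+'.npz')
def ray(z,u,v):
    fl=240/np.tan(np.radians(z['k'][0]/2)); return np.array([(u-z['k'][1])/fl,(v-z['k'][2])/fl,1.])
def pt(f,u,v):
    z=load(f); d=np.median(z['d'][v-1:v+2,u-1:u+2]); return z['R'].T@(ray(z,u,v)*d-z['t'])
def atz(f,u,v,h):
    z=load(f); r=z['R'].T@ray(z,u,v); o=-z['R'].T@z['t']; return o+r*(h-o[2])/r[2]
def proj(f,X):
    z=load(f); c=z['R']@np.array(X)+z['t']; fl=240/np.tan(np.radians(z['k'][0]/2)); return c[:2]/c[2]*fl+z['k'][1:]
E
python3 -c "
from h import *
snap('scene','sc0');snap('side','si0')
o=sensors.get_obs();print(o['tcp_pos'],o['ee_rot'],o['time'])
a=cv2.imread('pics/sc0.png');b=cv2.imread('pics/si0.png')
for n in('sc0','si0'):
  z=load(n);print(n,-z['R'].T@z['t'],z['k'],z['R'][2])
"
```

```text
[ 231.58753641 -498.64511162  230.65456114] [-3.06651014e+00 -6.77328526e-01  3.63338065e-04] 0.1
sc0 [1005.59611242 -752.87057609  720.23817555] [ 46.5102233  329.77168101 237.78360797] [-0.38937389  0.70171054 -0.59664922]
si0 [ 484.0345989  -646.049457    582.38159319] [ 55.61145681 317.16945496 243.11210896] [ 0.13431069  0.78804887 -0.6007825 ]
```

View pics/sc0.png

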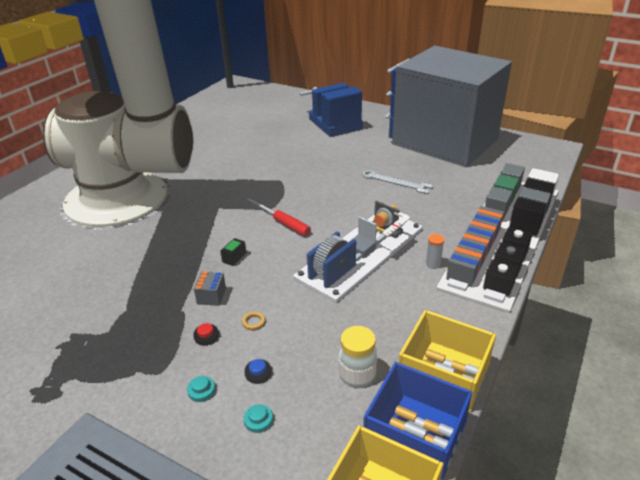

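View pics/si0.png

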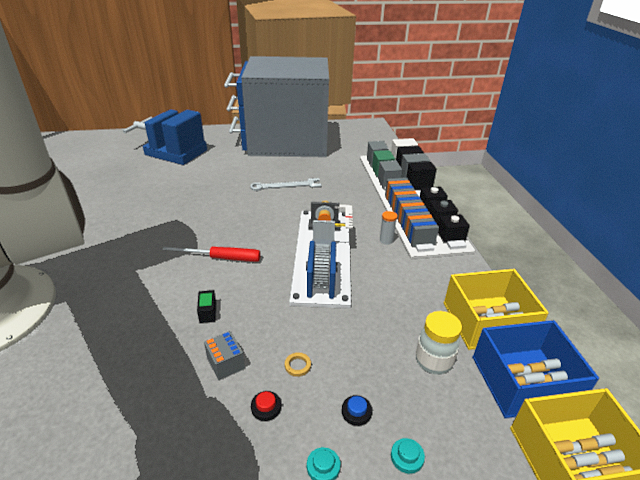

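The scene shows the slide at about (360,255), the blue button at (257,369) and the red one at (205,331). In the side view, the wheel is at (322,265), blue is at (357,407) and red is at (265,402). I'll enlarge the slide in both views.

```bash
python3 -c "
from h import *
a=cv2.imread('pics/si0.png')[190:310,280:370];b=cv2.imread('pics/sc0.png')[190:310,290:430]
A=cv2.resize(a,None,fx=4.8,fy=4.8,interpolation=2);B=cv2.resize(b,None,fx=2.6,fy=2.6,interpolation=2)
c=np.zeros((576,800,3),np.uint8);c[:A.shape[0],:A.shape[1]]=A;c[:B.shape[0],434:434+B.shape[1]]=B
cv2.imwrite('pics/c1.png',c)
for n,u,v in(('si0',357,401),('sc0',257,365),('si0',265,397),('si0',321,243),('sc0',329,240)): print(n,u,v,pt(n,u,v).round(1))
# slide corner bolts
for u,v in((297,296),(346,297),(349,211)): print(pt('si0',u,v).round(1),atz('si0',u,v,12).round(1))
"
```

```text
si0 357 401 [ 608.  -282.5   21.2]
sc0 257 365 [ 608.9 -287.    22.3]
si0 265 397 [ 480.6 -257.2   20.5]
si0 321 243 [615.3  78.   29.9]
sc0 329 240 [597.  -19.6  91. ]
[550.5 -54.2  15.9] [550.9 -50.1  12. ]
[637.1 -68.7  16. ] [638.2 -64.6  12. ]
[682.4 132.1  66.6] [703.4 214.4  12. ]
```

View pics/c1.png

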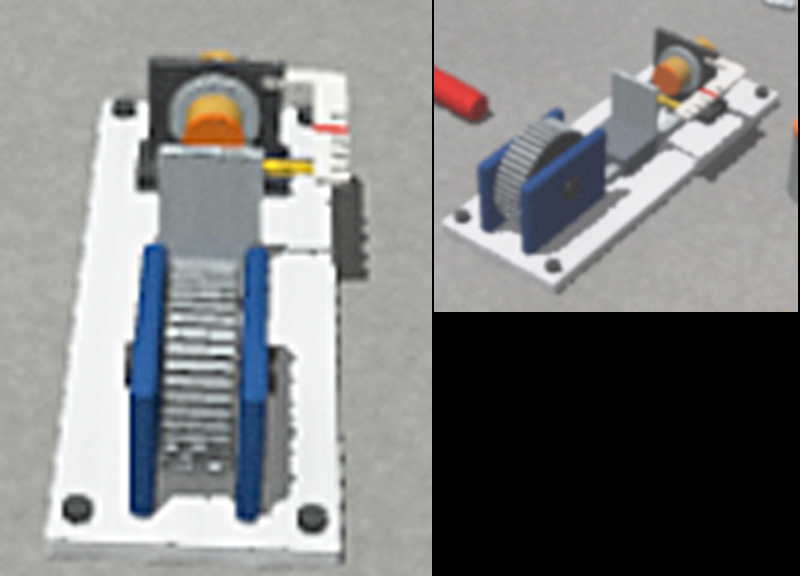

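```bash
python3 -c "
from h import *
f=lambda u,v,h:atz('si0',280+u/4.8-.4,190+v/4.8-.4,h)
g=lambda u,v,h:atz('sc0',290+(u-434)/2.6-.3,190+v/2.6-.3,h)
bl,br,tl=f(77,508,14),f(312,518,14),f(123,107,14)
print('bolts',bl,br,tl)
for nm,p in (('bl',bl),('br',br),('tl',tl),('cheek',f(147,247,76)),('cheek',f(268,250,76)),('cheek',f(133,397,76)),('cheek',f(263,398,76)),('ptr',f(308,165,68)),('mark',f(330,128,68)),('ptr sc',g(678,104,68)),('mark sc',g(709,93,68)),('platetop',f(212,150,74)),('bolt sc',g(462,216,14)),('bolt sc',g(553,266,14)),('bolt sc',g(762,92,14))): print(nm,p.round(1))
e=tl-bl;print('yaw of y from +y (x/y)',np.degrees(np.arctan2(e[0],e[1])), np.degrees(np.arctan2(br[1]-bl[1],br[0]-bl[0])))
"
```

```text
bolts [548.45122657 -50.38745976  14.        ] [634.88983001 -67.6158495   14.        ] [602.34268377 220.37970416  14.        ]
bl [548.5 -50.4  14. ]
br [634.9 -67.6  14. ]
tl [602.3 220.4  14. ]
cheek [585.4  26.1  76. ]
cheek [631.7  18.1  76. ]
cheek [567.8 -61.5  76. ]
cheek [613.5 -68.2  76. ]
ptr [661.5  84.6  68. ]
mark [676.4 110.7  68. ]
ptr sc [662.4  86.9  68. ]
mark sc [677.8 111.1  68. ]
platetop [622.1  91.9  74. ]
bolt sc [548.2 -49.5  14. ]
bolt sc [635.1 -67.2  14. ]
bolt sc [689.5 204.2  14. ]
yaw of y from +y (x/y) 11.2566192665968 -11.272112593577859
```

```bash
R="[0.0358,-0.0188,0,0,0,0,1]"; python3 -m jog '[[0.0358,-0.0188,0,0,0,0,1],[0.0358,-0.0188,0,0,0,0,1],[0.0358,-0.0188,0,0,0,0,1],[0.0358,-0.0188,0,0,0,0,1],[0.0358,-0.0188,0,0,0,0,1]]' 20; python3 -m jog '[[0.0358,-0.0188,0,0,0,0,1],[0.0358,-0.0188,0,0,0,0,1],[0.0358,-0.0188,0,0,0,0,1],[0.0358,-0.0188,0,0,0,0,1],[0.0358,-0.0188,0,0,0,0,1]]'; python3 -m jog '[[0.0358,-0.0188,0,0,0,0,1],[0.0358,-0.0188,0,0,0,0,1],[0.0358,-0.0188,0,0,0,0,1],[0.0358,-0.0188,0,0,0,0,1],[0.0358,-0.0188,0,0,0,0,1]]'; python3 -m jog '[[0,0,0,0,0,6,1],[0,0,0,0,0,6,1],[0,0,0,0,0,6,1],[0,0,0,0,0,6,1],[0,0,0,0,0,6.2,1]]';python3 -m jog '[[0,0,0,0,0,6,1],[0,0,0,0,0,0,1]]'
python3 -c "
from h import *
o=sensors.get_obs();print(o['qpos'],o['gripper_width'],o['force'])
from scipy.spatial.transform import Rotation as R
print(R.from_rotvec(o['ee_rot']).as_matrix().round(3))"
```

```text
time: 0.52
tcp_pos: [355.0, -336.5, 231.0]
ee_rot: [-3.068, -0.676, 0.0]
force: [1.5, -0.6, 0.2]
gripper_width: 25.1
grasp_force: 0.0
time: 0.93
tcp_pos: [477.9, -175.6, 231.1]
ee_rot: [-3.068, -0.678, 0.0]
force: [0.5, -1.2, 1.2]
gripper_width: -0.2
grasp_force: 0.0
time: 1.35
tcp_pos: [600.7, -14.9, 230.9]
ee_rot: [-3.068, -0.678, 0.001]
force: [-0.2, -0.6, 0.0]
gripper_width: -0.1
grasp_force: 0.0
time: 1.77
tcp_pos: [598.9, -32.2, 230.6]
ee_rot: [-3.126, 0.095, 0.001]
force: [0.7, -0.1, -0.7]
gripper_width: -0.0
grasp_force: 0.0
time: 1.93
tcp_pos: [594.8, -65.6, 230.7]
ee_rot: [-3.101, 0.194, 0.002]
force: [0.1, -0.0, -0.1]
gripper_width: 0.2
grasp_force: 0.0
[-0.12616569  0.20947099  0.31185964  1.67638667  0.03419363  3.14050824] 0.15753158566240552 [ 0.13990715 -0.01008767 -0.13312901]
[[ 0.992 -0.125  0.001]
 [-0.125 -0.992  0.034]
 [-0.003 -0.034 -0.999]]
```

```bash
python3 -m jog '[[0,0,0,0,0,-7,1],[0,0,0,0,0,-7,1],[0,0,0,0,0,-7,1],[0,0,0,0,0,-7,1],[0,0,0,0,0,-7,1]]'; python3 -m jog '[[0,0,0,0,0,-7,1],[0,0,0,0,0,-7,1],[0,0,0,0,0,-7,1],[0,0,0,0,0,-7,1],[0,0,0,0,0,-7,1]]' >/dev/null;python3 -m jog '[[0,0,0,0,0,-7,1],[0,0,0,0,0,-7,1],[0,0,0,0,0,-2,1],[0,0,0,0,0,0,1]]'
python3 -c "
from h import *
o=sensors.get_obs();print(o['qpos'])
from scipy.spatial.transform import Rotation as R
print(R.from_rotvec(o['ee_rot']).as_matrix().round(3))
snap('wrist','w1')"
```

```text
time: 2.35
tcp_pos: [595.3, -62.3, 230.9]
ee_rot: [-3.013, -0.765, -0.015]
force: [0.0, -0.7, 0.3]
gripper_width: -0.4
grasp_force: 0.0
time: 3.1
tcp_pos: [595.3, -62.3, 230.9]
ee_rot: [-2.4, -1.987, -0.036]
force: [1.5, 0.1, 0.0]
gripper_width: 0.4
grasp_force: 0.0
[-0.12054455  0.20935247  0.31200959  1.6762758   0.03424428  1.63806204]
[[ 0.187  0.982  0.001]
 [ 0.982 -0.187  0.034]
 [ 0.034 -0.005 -0.999]]
```

View pics/w1.png

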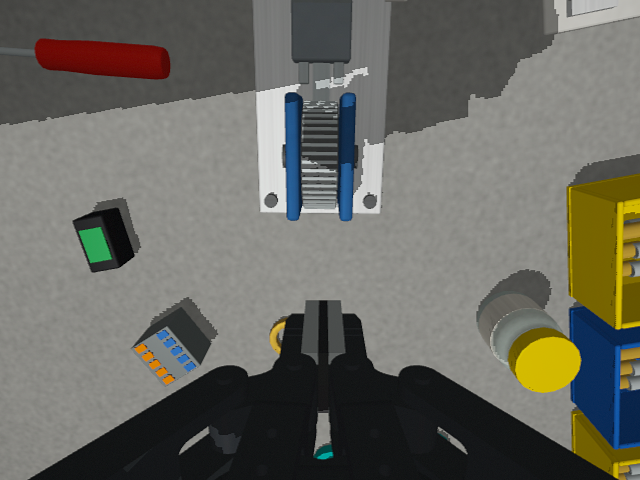

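The wrist view shows the wheel between its cheeks: u 286–355 and v 95–218, centred at about (320,155).

```bash
python3 -c "
from h import *
ps=[atz('w1',u,v,76) for u,v in((287,95),(354,95),(290,218),(349,218))]
for p in ps: print(p.round(1))
print(np.mean(ps,0)); print(pt('w1',318,150),pt('w1',318,135))
# rim profile along slide centreline from depth
for v in range(105,205,8): print(v,pt('w1',314,v).round(1),end=' ')
ax=np.array([600.4,-16.2]);a=np.radians(11.3);uy=np.array([np.sin(a),np.cos(a)])
from scipy.spatial.transform import Rotation as R
o=sensors.get_obs();T=R.from_rotvec(o['ee_rot']).as_matrix()
for th,r in((-32,50),):
  t=np.radians(th);tgt=np.r_[ax+uy*r*np.sin(t),50+r*np.cos(t)]
  print('tgt',tgt,'shift tool',T.T@(tgt-o['tcp_pos']))
"
```

```text
[586.6  29.9  76. ]
[631.7  21.3  76. ]
[570.5 -55.5  76. ]
[613.8 -63.6  76. ]
[600.65481349 -16.96514476  76.        ]
[600.84557426  -9.49824516  87.46553507] [6.02686725e+02 2.03956548e-01 8.55649729e+01]
105 [603.3  20.3  65.6] 113 [602.4  14.9  72. ] 121 [601.6   9.6  79.9] 129 [600.7   4.5  82.9] 137 [599.8  -0.6  86. ] 145 [598.8  -5.6  88.5] 153 [597.8 -10.8  89. ] 161 [596.8 -16.1  89.5] 169 [595.7 -21.5  88.8] 177 [594.6 -27.   88.3] 185 [593.5 -32.8  86.5] 193 [592.2 -38.9  83.3] 201 [590.6 -46.1  75.9] tgt [595.20821817 -42.18232992  92.40240481] shift tool [ 15.03060506  -3.2024673  139.13645759]
```

```bash
python3 -m jog '[[0.0024,-0.0007,0.0326,0,0,0,1],[0.0024,-0.0007,0.0326,0,0,0,1],[0.0024,-0.0007,0.0326,0,0,0,1],[0.0024,-0.0007,0.0326,0,0,0,1],[0,0,0,0,0,0,1]]'; python3 -m jog '[[0,0,0,0,6,0,1],[0,0,0,0,6,0,1],[0,0,0,0,6,0,1],[0,0,0,0,6,0,1],[0,0,0,0,6,0,1]]';  python3 -m jog '[[0,0,0.008,0,0,0,1],[0,0,0.004,0,0,0,1],[0,0,0,0,0,0,1],[0,0,0,0,0,0,1]]'
cat >> h.py <<'E'
from scipy.spatial.transform import Rotation as Ro
AX=np.array([600.6,-16.7,50]);_a=np.radians(11.3);UY=np.array([np.sin(_a),np.cos(_a),0]);UX=np.array([np.cos(_a),-np.sin(_a),0])
def st():
    o=sensors.get_obs();T=Ro.from_rotvec(o['ee_rot']).as_matrix();d=o['tcp_pos']-AX
    y=d@UY;z=d[2];F=o['force'];rad=-T[:,2]
    print('t %.2f r %.1f th_pos %.1f th_tool %.1f lat %.1f  Frad %.1f Ftan %.1f |F|%.1f'%(o['time'],np.hypot(y,z),np.degrees(np.arctan2(y,z)),np.degrees(np.arctan2(rad@UY,rad[2])),d@UX,F@rad,F@T[:,0],np.linalg.norm(F)),F.round(1))
E
python3 -c "
from h import *
st()"
```

```text
time: 3.57
tcp_pos: [591.3, -47.1, 94.2]
ee_rot: [-2.398, -1.979, -0.025]
force: [-1.2, -0.2, -2.0]
gripper_width: 0.1
grasp_force: 0.0
time: 3.98
tcp_pos: [595.9, -48.6, 104.6]
ee_rot: [-2.098, -1.73, -0.605]
force: [0.9, 0.5, 0.1]
gripper_width: -0.3
grasp_force: 0.0
time: 4.32
tcp_pos: [596.2, -41.0, 92.0]
ee_rot: [-2.099, -1.735, -0.595]
force: [0.3, 0.3, 0.6]
gripper_width: -0.3
grasp_force: 0.0
t 4.32 r 48.7 th_pos -30.5 th_tool -31.8 lat 0.4  Frad 0.4 Ftan 0.6 |F|0.8 [0.3 0.3 0.6]
```

```bash
python3 -m jog '[[0,0,0.003,0,0,0,1],[0,0,0.003,0,0,0,1],[0,0,0.0015,0,0,0,1],[0,0,0,0,0,0,1]]'>/dev/null; python3 -c "
from h import *
st()";  python3 -m jog '[[0,0,0.0015,0,0,0,1],[0,0,0,0,0,0,1]]'>/dev/null; python3 -c "
from h import *
st()"; python3 -m jog '[[0,0,0.001,0,0,0,1],[0,0,0,0,0,0,1]]'>/dev/null; python3 -c "
from h import *
st()"
```

```text
t 4.65 r 40.4 th_pos -31.1 th_tool -31.9 lat -0.0  Frad -0.8 Ftan 0.4 |F|0.9 [ 0.3  0.7 -0.4]
t 4.82 r 40.0 th_pos -31.2 th_tool -31.9 lat 0.2  Frad 3.6 Ftan 0.7 |F|3.9 [-1.7 -1.   3.4]
t 4.98 r 39.8 th_pos -31.2 th_tool -31.9 lat 0.3  Frad 12.0 Ftan -0.5 |F|13.0 [-6.1 -5.7  9.9]
```

```bash
python3 -m jog '[[0,0,-0.0004,0,0,0,1],[0.0041,0,0.0002,0,-6,0,1],[0.0041,0,0.0002,0,-6,0,1],[0.0041,0,0.0002,0,-6,0,1]]'>/dev/null; python3 -c "
from h import *
st()"; python3 -m jog '[[0.0041,0,0.0002,0,-6,0,1],[0.0041,0,0.0002,0,-6,0,1],[0.0041,0,0.0002,0,-6,0,1],[0,0,0,0,0,0,1]]'>/dev/null; python3 -c "
from h import *
st();snap('side','si1')
a=cv2.imread('pics/si1.png')[180:310,270:380];cv2.imwrite('pics/c2.png',cv2.resize(a,None,fx=4.5,fy=4.5,interpolation=2))"
```

```text
t 5.32 r 40.3 th_pos -14.5 th_tool -13.7 lat 0.9  Frad -0.0 Ftan -0.7 |F|1.1 [ 0.7 -0.8 -0.2]
t 5.65 r 40.1 th_pos 8.6 th_tool 4.3 lat 0.3  Frad 9.5 Ftan -1.1 |F|9.6 [-0.7 -0.2  9.5]
```

View pics/c2.png

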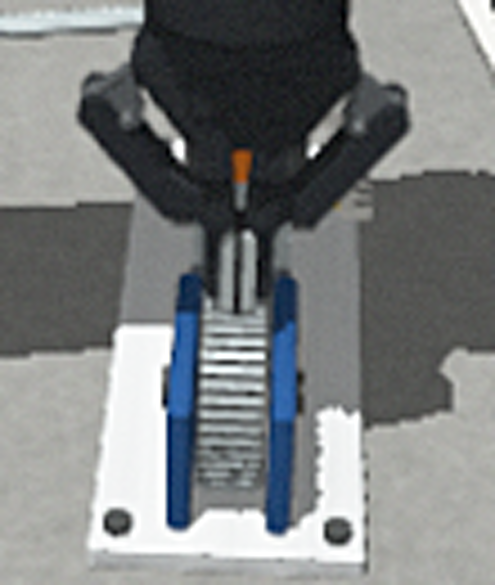

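```bash
python3 -m jog '[[0.0019,0,0.0001,0,-3,0,1],[0.0019,0,0.0001,0,-3,0,1],[0.0019,0,0.0001,0,-3,0,1],[0.0019,0,0.0001,0,-3,0,1]]'>/dev/null; python3 -c "
from h import *
st()"; python3 -m jog '[[0.0019,0,0.0001,0,-3,0,1],[0.0019,0,0.0001,0,-3,0,1],[0.0019,0,0.0001,0,-3,0,1],[0,0,0,0,0,0,1]]'>/dev/null; python3 -c "
from h import *
st()"; python3 -m jog '[[0,0,-0.005,0,0,0,1],[0,0,-0.01,0,0,0,1],[0,0,-0.01,0,0,0,1],[0,0,0,0,0,0,1]]'>/dev/null; python3 -c "
from h import *
st();snap('scene','sc1')
a=cv2.imread('pics/sc0.png')[190:260,340:430];b=cv2.imread('pics/sc1.png')[190:260,340:430]
cv2.imwrite('pics/c3.png',cv2.resize(np.vstack([a,b]),None,fx=4.2,fy=4.2,interpolation=2))"
```

```text
t 6.03 r 40.0 th_pos 15.2 th_tool 16.1 lat 0.5  Frad 5.3 Ftan -1.7 |F|5.8 [-1.8  0.2  5.6]
t 6.37 r 39.9 th_pos 26.0 th_tool 25.1 lat 0.5  Frad 9.6 Ftan -1.6 |F|9.8 [-0.3  2.8  9.4]
t 6.70 r 66.1 th_pos 24.2 th_tool 25.0 lat 0.7  Frad 1.2 Ftan -0.5 |F|1.4 [ 0.5 -0.1  1.3]
```

View pics/c3.png

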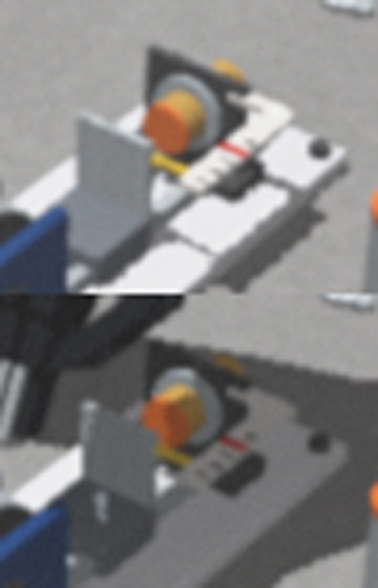

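```bash
cat >> h.py <<'E'
def seg(f,box):
    p=load(f)['p'].astype(int);u0,v0,u1,v1=box;q=p[v0:v1,u0:u1];h=cv2.cvtColor(q.astype(np.uint8),cv2.COLOR_RGB2HSV).astype(int)
    out={}
    for nm,m in(('ptr',(abs(h[...,0]-24)<6)&(h[...,1]>130)&(h[...,2]>60)),('mark',((h[...,0]<8)|(h[...,0]>172))&(h[...,1]>130)&(h[...,2]>60))):
        n,lab,s,c=cv2.connectedComponentsWithStats(m.astype(np.uint8))
        for i in range(1,n):
            if s[i,4]>=4:
                X=atz(f,c[i][0]+u0,c[i][1]+v0,68)-AX; print(f,nm,s[i,4],(c[i]+[u0,v0]).round(1),'slide x,y',(X@UX).round(1),(X@UY).round(1))
E
python3 -c "
from h import *
for f in('sc0','sc1'): seg(f,(360,200,410,245))
seg('si0',(320,200,360,240))
f=lambda v0,u,v:atz('sc0',340+u/4.2-.4,190+(v-v0)/4.2-.4,68)-AX
for a in((0,184,170),(294,190,463),(0,232,149),(294,232,442)): X=f(*a);print(X@UX,X@UY)
X=lambda v0,u,v:(atz('sc0',340+u/4.2-.4,190+(v-v0)/4.2-.4,74)-AX)
for a in((0,80,115),(0,153,152),(294,85,405),(294,157,441)): q=X(*a);print('plate',q@UX,q@UY)
"
```

```text
sc0 ptr 15 [383.7 214.6] slide x,y 9.8 157.6
sc0 ptr 19 [379.7 228.6] slide x,y 32.1 112.1
sc1 ptr 7 [381.9 213.3] slide x,y 3.9 159.1
sc1 ptr 13 [381. 228.] slide x,y 33.0 115.3
si0 ptr 5 [325.  201.2] slide x,y 0.0 194.8
si0 ptr 24 [324.5 211.6] slide x,y 0.1 153.9
si0 ptr 26 [339.  224.3] slide x,y 30.4 109.6
si0 mark 7 [348.4 216.3] slide x,y 49.6 139.7
40.82366642561338 112.49463866040908
42.57745990861054 114.92106632209963
48.861232414819256 140.82341345070205
48.39249416992765 141.509567422343
plate -20.376716413954746 111.48438622032455
plate 25.50485206114652 108.34169431167693
plate -20.552691308113964 115.72532810771233
plate 24.585033525228862 112.85233351099474
```

```bash
for i in 1 2; do python3 -m jog '[[-0.0069,0,0.0004,0,6,0,1],[-0.0069,0,0.0004,0,6,0,1],[-0.0069,0,0.0004,0,6,0,1],[-0.0069,0,0.0004,0,6,0,1],[-0.0069,0,0.0004,0,6,0,1]]'>/dev/null;done; python3 -m jog '[[0,0,0,0,0,0,1],[0,0,0,0,0,0,1]]'>/dev/null; python3 -c "
from h import *
st()"
```

```text
t 7.75 r 64.9 th_pos -39.1 th_tool -34.9 lat 0.0  Frad -0.2 Ftan 0.6 |F|0.9 [-0.4  0.7  0.2]
```

```bash
python3 -m jog '[[0.0046,0,0.01,0,0,0,1],[0,0,0.009,0,0,0,1],[0,0,0.004,0,0,0,1],[0,0,0.001,0,0,0,1],[0,0,0,0,0,0,1]]'>/dev/null; python3 -c "
from h import *
st()"; python3 -m jog '[[0,0,0.0012,0,0,0,1],[0,0,0,0,0,0,1]]'>/dev/null; python3 -c "
from h import *
st()"
```

```text
t 8.17 r 40.6 th_pos -30.5 th_tool -34.9 lat -0.1  Frad -0.1 Ftan 0.0 |F|1.2 [ 1.2 -0.2 -0.1]
t 8.33 r 40.1 th_pos -31.2 th_tool -34.9 lat 0.3  Frad 0.7 Ftan 0.6 |F|1.0 [0.3 0.  0.9]
```

```bash
python3 -m jog '[[0,0,0.001,0,0,0,1],[0,0,0,0,0,0,1]]'>/dev/null; python3 -c "
from h import *
st()"; python3 -m jog '[[0.002,0,0.0001,0,-3,0,1],[0.002,0,0.0001,0,-3,0,1],[0.002,0,0.0001,0,-3,0,1],[0.002,0,0.0001,0,-3,0,1]]'>/dev/null; python3 -c "
from h import *
st()"
```

```text
t 8.50 r 40.0 th_pos -31.4 th_tool -34.9 lat 0.4  Frad 8.0 Ftan 0.8 |F|8.7 [-4.1 -3.2  7. ]
t 8.83 r 40.0 th_pos -20.8 th_tool -22.8 lat 0.5  Frad 3.3 Ftan -1.7 |F|4.2 [-2.5 -2.4  2.4]
```

```bash
python3 -m jog '[[0.002,0,0.0004,0,-3,0,1],[0.002,0,0.0002,0,-3,0,1],[0.002,0,0.0002,0,-3,0,1],[0.002,0,0.0001,0,-3,0,1]]'>/dev/null; python3 -c "
from h import *
st()"; python3 -m jog '[[0.002,0,0.0002,0,-3,0,1],[0.002,0,0.0001,0,-3,0,1],[0.002,0,0.0001,0,-3,0,1],[0.002,0,0.0001,0,-3,0,1]]'>/dev/null; python3 -c "
from h import *
st()"
```

```text
t 9.17 r 40.0 th_pos -8.6 th_tool -10.8 lat 0.5  Frad 4.6 Ftan -1.5 |F|5.3 [-2.4 -1.9  4.3]
t 9.50 r 40.1 th_pos 3.3 th_tool 1.2 lat 0.5  Frad 3.4 Ftan -1.5 |F|3.7 [-0.6 -1.3  3.4]
```

```bash
python3 -m jog '[[0.002,0,0.0004,0,-3,0,1],[0.002,0,0.0002,0,-3,0,1],[0.002,0,0.0001,0,-3,0,1],[0.002,0,0.0001,0,-3,0,1]]'>/dev/null; python3 -c "
from h import *
st()"; python3 -m jog '[[0.002,0,0.0002,0,-3,0,1],[0.002,0,0.0001,0,-3,0,1],[0.002,0,0.0001,0,-3,0,1],[0.002,0,0.0001,0,-3,0,1]]'>/dev/null; python3 -c "
from h import *
st()";python3 -m jog '[[0.002,0,0.0002,0,-3,0,1],[0.002,0,0.0001,0,-3,0,1],[0.002,0,0.0001,0,-3,0,1],[0,0,0,0,0,0,1]]'>/dev/null; python3 -c "
from h import *
st();snap('scene','sc2'); seg('sc2',(360,200,410,245))"
```

```text
t 9.83 r 40.1 th_pos 15.1 th_tool 13.2 lat 0.5  Frad 5.0 Ftan -1.8 |F|5.5 [-1.5 -0.3  5.3]
t 10.17 r 40.0 th_pos 27.0 th_tool 25.2 lat 0.5  Frad 5.5 Ftan -1.0 |F|5.7 [-1.1  1.7  5.4]
t 10.50 r 40.1 th_pos 38.5 th_tool 34.2 lat 0.5  Frad 8.2 Ftan -0.6 |F|8.2 [0.1 4.2 7.1]
sc2 ptr 15 [384.7 224.7] slide x,y 32.2 129.1
```

```bash
python3 -m jog '[[0,0,-0.005,0,0,0,1],[0,0,-0.01,0,0,0,1],[0,0,-0.01,0,0,0,1],[0,0,0,0,0,0,1]]'>/dev/null;  for i in 1 2; do python3 -m jog '[[-0.0069,0,0.0004,0,6,0,1],[-0.0069,0,0.0004,0,6,0,1],[-0.0069,0,0.0004,0,6,0,1],[-0.0069,0,0.0004,0,6,0,1],[-0.0069,0,0.0004,0,6,0,1]]'>/dev/null;done; python3 -m jog '[[0,0,0,0,0,0,1],[0,0,0,0,0,0,1]]'>/dev/null; python3 -c "
from h import *
st();snap('scene','sc3'); seg('sc3',(360,200,410,245));snap('side','si3');seg('si3',(320,200,360,240));snap('wrist','w3')
a=cv2.imread('pics/si3.png')[200:250,310:370];b=cv2.imread('pics/sc3.png')[195:245,360:420]
cv2.imwrite('pics/c4.png',cv2.resize(np.hstack([a,b]),None,fx=6.6,fy=6.6,interpolation=2))"
```

```text
t 11.88 r 63.4 th_pos -29.0 th_tool -25.9 lat 0.2  Frad -0.3 Ftan 0.2 |F|0.5 [ 0.4  0.3 -0.2]
sc3 ptr 16 [383.3 214.5] slide x,y 8.9 157.3
sc3 ptr 19 [384.9 224.5] slide x,y 32.1 130.0
```

View pics/c4.png

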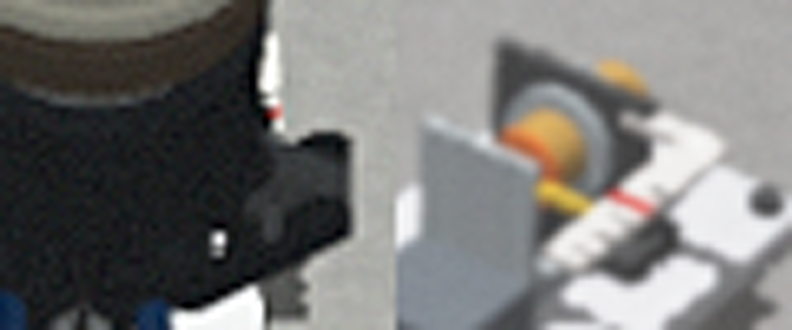

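```bash
python3 -c "
from h import *
for nm,u,v in(('p',545,187),('p',584,208),('m',612,192),('m',631,202),('m',650,212)):
  X=atz('sc3',360+(u-396)/6.6-.4,195+v/6.6-.4,68)-AX;print(nm,(X@UX).round(1),(X@UY).round(1))"
```

```text
p 24.6 131.1
p 40.3 129.4
m 42.2 141.7
m 49.7 140.9
m 57.2 140.1
```

```bash
python3 -m jog '[[0.003,0,0.01,0,0,0,1],[0,0,0.009,0,0,0,1],[0,0,0.003,0,0,0,1],[0,0,0.001,0,0,0,1],[0,0,0,0,0,0,1]]'>/dev/null; python3 -c "
from h import *
st()"; python3 -m jog '[[0,0,0.0015,0,0,0,1],[0,0,0,0,0,0,1]]'>/dev/null; python3 -c "
from h import *
st()"
```

```text
t 12.45 r 40.0 th_pos -22.5 th_tool -25.9 lat -0.2  Frad 5.3 Ftan 1.4 |F|5.9 [-2.3 -0.6  5.4]
t 12.62 r 39.9 th_pos -22.4 th_tool -25.9 lat -0.1  Frad 14.7 Ftan -0.3 |F|16.2 [-7.7 -5.4 13.2]
```

```bash
python3 -m jog '[[0.002,0,-0.0004,0,-3,0,1],[0.002,0,0,0,-3,0,1],[0.002,0,0.0001,0,-3,0,1],[0.002,0,0.0002,0,-3,0,1]]'>/dev/null; python3 -c "
from h import *
st()"; python3 -m jog '[[0.002,0,0.0002,0,-3,0,1],[0.002,0,0.0002,0,-3,0,1],[0.002,0,0.0001,0,-3,0,1],[0.002,0,0.0001,0,-3,0,1]]'>/dev/null; python3 -c "
from h import *
st()"; python3 -m jog '[[0.002,0,0.0002,0,-3,0,1],[0.002,0,0.0002,0,-3,0,1],[0.002,0,0.0001,0,-3,0,1],[0.002,0,0.0001,0,-3,0,1]]'>/dev/null; python3 -c "
from h import *
st();snap('scene','sc4'); seg('sc4',(360,200,410,245))"
```

```text
t 12.95 r 40.0 th_pos -11.6 th_tool -13.8 lat 0.1  Frad 6.1 Ftan -1.2 |F|6.8 [-3.2 -2.   5.7]
t 13.28 r 40.0 th_pos 0.6 th_tool -1.8 lat 0.1  Frad 4.0 Ftan -1.8 |F|4.8 [-2.2 -1.6  3.9]
t 13.62 r 40.1 th_pos 12.4 th_tool 10.2 lat 0.1  Frad 4.2 Ftan -1.6 |F|4.9 [-1.9 -0.5  4.4]
sc4 ptr 14 [386.1 222.4] slide x,y 29.6 137.7
```

```bash
python3 -m jog '[[0.002,0,0.0002,0,-3,0,1],[0.002,0,0.0002,0,-3,0,1],[0.002,0,0.0001,0,-3,0,1],[0,0,0,0,0,0,1]]'>/dev/null; python3 -c "
from h import *
st()"; python3 -m jog '[[0,0,-0.005,0,0,0,1],[0,0,-0.02,0,0,0,1],[-0.01,0,-0.04,0,6,0,1],[-0.01,0,-0.03,0,6,0,1],[-0.01,0,0,0,6,0,1]]'; python3 -m jog '[[-0.01,0,0,0,3,0,1],[0,0,0,0,0,0,1],[0,0,0,0,0,0,1]]'; python3 -c "
from h import *
st();snap('scene','sc5'); seg('sc5',(360,200,410,245));snap('wrist','w5')
X=AX+UY*135+UX*40;X[2]=68;u,v=proj('w5',X);print(u,v)
a=cv2.imread('pics/sc5.png')[200:240,370:410];A=cv2.resize(a,(400,400),interpolation=2)
u=int(np.clip(u,50,590));v=int(np.clip(v,50,430));print(u,v);b=cv2.imread('pics/w5.png')[v-50:v+50,u-50:u+50]
cv2.imwrite('pics/c5.png',np.hstack([A,cv2.resize(b,(400,400),interpolation=2)]))"
```

```text
t 14.00 r 40.1 th_pos 23.3 th_tool 19.2 lat 0.3  Frad 7.5 Ftan -1.4 |F|7.7 [-0.3  1.3  7.6]
time: 14.42
tcp_pos: [605.7, -2.4, 191.1]
ee_rot: [2.409, 1.998, -0.008]
force: [1.8, -0.7, 1.1]
gripper_width: -0.0
grasp_force: 0.0
time: 14.67
tcp_pos: [601.1, -15.3, 184.0]
ee_rot: [-2.404, -1.983, -0.036]
force: [0.2, -0.1, 0.1]
gripper_width: 0.3
grasp_force: 0.0
t 14.67 r 134.0 th_pos 0.6 th_tool -1.9 lat 0.2  Frad 0.2 Ftan -0.1 |F|0.3 [ 0.2 -0.1  0.1]
sc5 ptr 11 [387.1 222.3] slide x,y 31.0 139.2
397.0332892973789 10.26393942485953
397 50
```

View pics/c5.png

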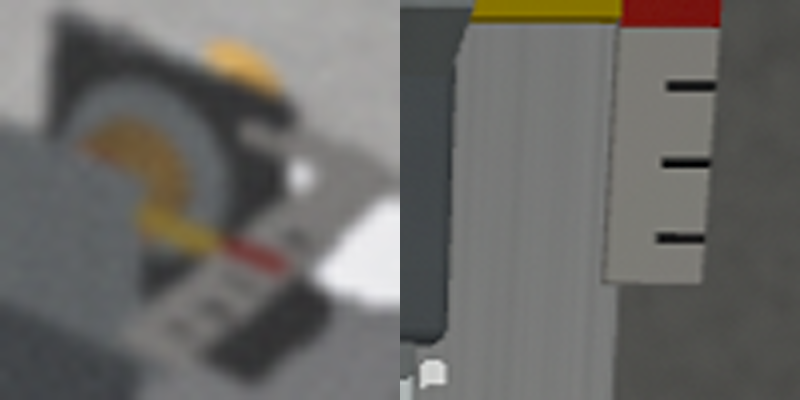

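```bash
python3 -m jog '[[0.03,0,-0.01,0,0,0,1],[0.03,0,-0.01,0,0,0,1],[0,0,0,0,0,0,1],[0,0,0,0,0,0,1]]' >/dev/null; python3 -c "
from h import *
st();snap('wrist','w6')
X=AX+UY*140+UX*40;X[2]=68;u,v=proj('w6',X);print(u,v)
u=int(u);v=int(v);b=cv2.imread('pics/w6.png')[v-40:v+40,u-50:u+50]
cv2.imwrite('pics/c6.png',cv2.resize(b,(750,600),interpolation=2))
seg('w6',(u-60,max(v-40,0),u+60,v+40))"
```

```text
t 15.10 r 168.4 th_pos 22.4 th_tool -1.9 lat -0.2  Frad -0.2 Ftan -0.9 |F|1.0 [-0.6 -0.8 -0.2]
387.1042127164284 115.7868608525175
w6 ptr 254 [335.6  81.6] slide x,y 5.8 160.6
w6 ptr 125 [375.1 115.5] slide x,y 32.2 140.1
w6 mark 167 [401.8 116.5] slide x,y 49.6 139.7
```

View pics/c6.png

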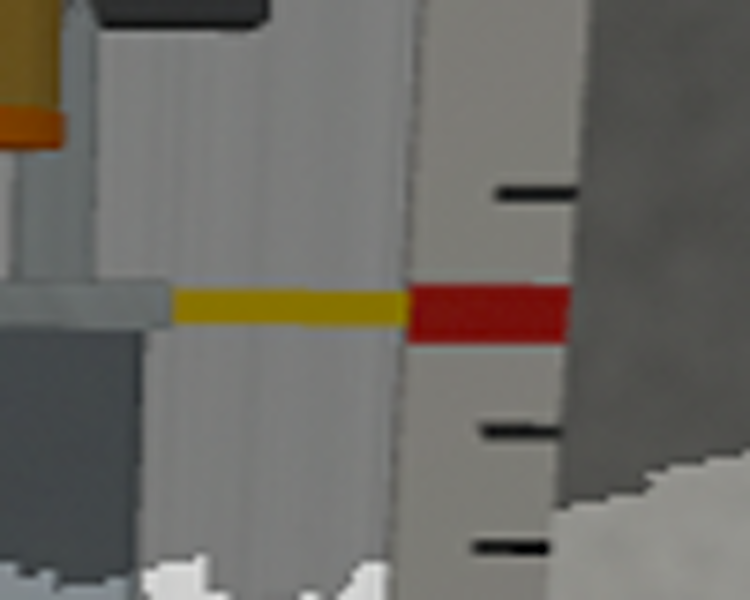

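The pointer is in line, about 0.5 mm past the middle of the red mark. Next is the blue button.

```bash
python3 -m jog '[[-0.0362,0.0064,0,0,0,0,1],[-0.0362,0.0064,0,0,0,0,1],[-0.0362,0.0064,0,0,0,0,1],[-0.0362,0.0064,0,0,0,0,1],[-0.0362,0.0064,0,0,0,0,1]]'>/dev/null; python3 -m jog '[[-0.0362,0.0064,0,0,0,0,1],[-0.0362,0.0064,0,0,0,0,1],[0,0,0,0,-2,0,1],[0,0,0,0,0,0,1]]'; python3 -c "
from h import *
snap('wrist','w7'); p=load('w7')['p'];h=cv2.cvtColor(p,cv2.COLOR_RGB2HSV)
m=((abs(h[...,0].astype(int)-112)<10)&(h[...,1]>150)).astype(np.uint8)
n,l,s,c=cv2.connectedComponentsWithStats(m)
for i in range(1,n):
  if s[i,4]>150: print(s[i],c[i].round(),pt('w7',*c[i].round().astype(int)).round(1),atz('w7',*c[i],22).round(1))
print(pt('sc0',257,364),pt('si0',357,403),proj('sc0',[608,-284,22]),proj('si0',[608,-284,22]))"
```

```text
time: 15.9
tcp_pos: [608.2, -215.5, 195.8]
ee_rot: [-2.422, -1.995, 0.009]
force: [-0.2, 0.8, -0.1]
gripper_width: 0.4
grasp_force: 0.0
[ 577  143   63  171 8636] [612. 226.] [ 814.6 -263.8   45.1] [ 829.8 -274.3   22. ]
[324 267  33  34 863] [340. 284.] [ 608.1 -284.    20.3] [ 608.2 -283.    22. ]
[ 607.46684644 -285.02491404   21.83347636] [ 607.39394102 -285.43228464   20.90802773] [257.62472283 363.61209279] [357.24902229 401.59738073]
```

View pics/w7.png

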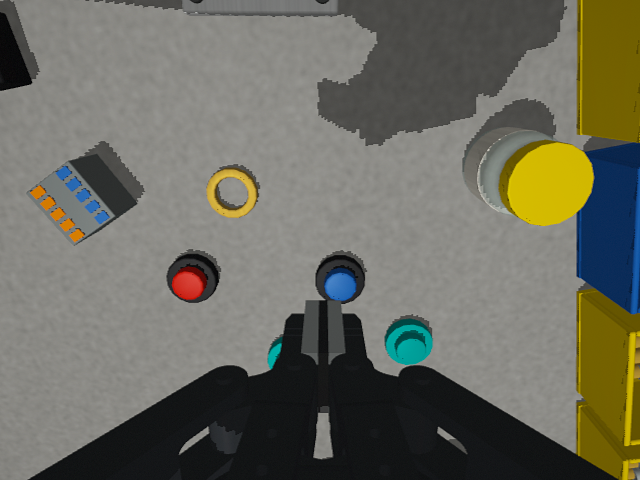

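The blue button is at (340,284) in the wrist view, next to a turquoise look-alike at (408,340). Its world position is (608,-284), with the top near z 21.

```bash
python3 -m jog '[[-0.0334,0.0064,0,0,0,0,1],[-0.0334,0.0064,0,0,0,0,1],[0,0,0.035,0,0,0,1],[0,0,0.035,0,0,0,1],[0,0,0.035,0,0,0,1]]'>/dev/null; python3 -m jog '[[0,0,0.03,0,0,0,1],[0,0,0.015,0,0,0,1],[0,0,0.005,0,0,0,1],[0,0,0,0,0,0,1],[0,0,0,0,0,0,1]]'
```

```text
time: 16.78
tcp_pos: [608.9, -280.9, 43.4]
ee_rot: [-2.419, -2.001, 0.004]
force: [0.6, 0.8, -0.0]
gripper_width: -0.1
grasp_force: 0.0
```

Check the pointer in the scene view before pressing.

```bash
python3 -c "
from h import *
snap('scene','sc8');seg('sc8',(360,200,410,245))"; python3 -m jog '[[0,0,0.008,0,0,0,1],[0,0,0.008,0,0,0,1],[0,0,0.004,0,0,0,1],[0,0,0.002,0,0,0,1],[0,0,0,0,0,0,1]]'
```

```text
sc8 ptr 14 [383.6 214.5] slide x,y 9.3 157.7
sc8 ptr 19 [387.2 222.2] slide x,y 31.1 139.5
time: 17.25
tcp_pos: [608.2, -281.4, 19.8]
ee_rot: [-2.419, -1.999, 0.005]
force: [-0.7, -0.2, 2.0]
gripper_width: -0.0
grasp_force: 1.3
```

```bash
python3 -m jog '[[0,0,0.002,0,0,0,1],[0,0,0.002,0,0,0,1],[0,0,0.001,0,0,0,1],[0,0,0,0,0,0,1]]'; python3 -m jog '[[0,0,0.001,0,0,0,1],[0,0,0.001,0,0,0,1],[0,0,0,0,0,0,1]]'
```

```text
time: 17.58
tcp_pos: [608.3, -281.4, 16.1]
ee_rot: [-2.42, -2.0, 0.005]
force: [-2.3, 1.4, 7.2]
gripper_width: -0.3
grasp_force: 3.7
time: 17.83
tcp_pos: [608.4, -281.5, 15.9]
ee_rot: [-2.421, -2.0, 0.004]
force: [-6.9, 4.5, 18.9]
gripper_width: -0.0
grasp_force: 9.2
```

It bottomed out: 19 N with the travel stopped. Now lift and verify.

```bash
python3 -m jog '[[0,0,-0.01,0,0,0,1],[0,0,-0.03,0,0,0,1],[0,0,-0.04,0,0,0,1],[0,0,-0.04,0,0,0,1],[0,0,0,0,0,0,1]]'; python3 -m jog '[[0,0,0,0,0,0,1],[0,0,0,0,0,0,1],[0,0,0,0,0,0,1]]'; python3 -c "
from h import *
snap('scene','sc9');seg('sc9',(360,200,410,245));snap('wrist','w9')
p=load('w9')['p'];h=cv2.cvtColor(p,cv2.COLOR_RGB2HSV);m=((abs(h[...,0].astype(int)-112)<10)&(h[...,1]>150)).astype(np.uint8)
n,l,s,c=cv2.connectedComponentsWithStats(m)
print([(s[i,4],pt('w9',*c[i].round().astype(int)).round(1)) for i in range(1,n) if s[i,4]>100])
print(pt('sc9',257,364),pt('sc0',257,364))"
```

```text
time: 18.25
tcp_pos: [611.1, -282.7, 142.3]
ee_rot: [2.416, 1.997, 0.002]
force: [1.5, -1.3, 2.0]
gripper_width: -0.2
grasp_force: 0.0
time: 18.5
tcp_pos: [608.1, -281.3, 131.5]
ee_rot: [-2.418, -1.998, 0.007]
force: [-0.1, 0.0, -0.5]
gripper_width: -0.0
grasp_force: 0.0
sc9 ptr 15 [383.7 214.5] slide x,y 9.6 157.8
sc9 ptr 19 [387.2 222.2] slide x,y 31.1 139.5
[(np.int32(114), array([ 445.1, -186.5,   39.6])), (np.int32(697), array([ 814.4, -293.4,    3.1])), (np.int32(1445), array([ 608.4, -284.4,   20.9]))]
[ 607.77674543 -285.38907942   22.37710611] [ 607.46684644 -285.02491404   21.83347636]
```

```bash
python3 -c "
from station import sign_off
print(sign_off())"
```

```text
the job is handed in; nothing more can be done
None
```

I rolled the flag by the thumbwheel until the pointer was about 0.5 mm past the middle of the red mark (limit 2.5 mm), then pressed the blue button fully in. It came back out, and I handed the job in at about 18.6 s; no verdict was returned.

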